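Reset a ratchet recipe stand and prop it in its second notch

TASK

The ratchet recipe stand is propped too steeply for the big cookbook. Its board will not go down notch by notch: lift the board past its top notch so that the weighted pawl tips over backwards, bring it down fully flat under control (do not let it drop) so that the pawl tips back in, then raise it again to the second notch up from flat, let the pawl take the weight and let go. Leave the things around it where they are.

Things in the scene. Friction and masses are not known exactly. Their poses are not given: they have to be found in the camera images.
- recipe_stand: Wooden recipe-book stand, fixed to the worktop; low base 168 mm long (x), 207 mm wide (y). Origin on the worktop right under the middle of the board's hinge axis. x points from the hinge to the rear, away from the reader; y to the left, along the hinge; z up. The hinge axis is 50 mm above the worktop. The base's wooden cheeks are at most 81 mm high.
- board (a joint): Board's angle above flat, rad: 0 = flat on the base, 1.47 = end stop. The rear end rises as it grows. Five notches hold it against lowering at 0.35, 0.52 (second), 0.70, 0.87, 1.05; between two it settles back to the lower one. By 1.30 a cam tips the pawl out; then the board is free and falls if let go. In the last 0.1 above flat a pin tips the pawl in again. Lifting takes about 2.5 N at the rail.
- pawl (a joint): Pawl's angle, rad: 0 = leaning in, fully down in a notch or at rest; up to 0.12 riding over a tooth; 0.70 = tipped over backwards, out of action. Its weight holds it on either side. The board works it, it need not be touched. A dark steel lever topped by a ball, beside the board's right edge, pivoted 77 mm behind the hinge axis and 64 mm above the worktop.
- pawl_ball (a point): Centre of the 24 mm dark steel ball on top of the pawl, 90 mm to the right of the stand's middle. It is about 98 mm above the worktop when the pawl leans in, and 21 mm farther back and 9 mm lower when tipped over. Behind the toothed steel quadrant (61 mm radius, 5 teeth), which turns with the board at its right edge.
- grip_rail (a point): Middle of the round wooden rail along the board's free end: 14 mm thick, 124 mm clear length, axis parallel to the hinge axis and 185 mm from it. An open hand slot of 48 mm between rail and panel lets fingers straddle the rail from above at any board angle; the rail may turn between pads held upright. Nothing lies beneath it when flat. Orientation as the board (160 mm wide, 12 mm thick).
- mug: White mug, 82 mm wide, 94 mm tall, to the left of the stand; bystander. Origin under its middle.
- jar: Glass jar with a screw lid, 60 mm wide, 86 mm tall, behind the stand; bystander. Origin under its middle.
- mill: Small shaker with a rounded top, 44 mm wide, 90 mm tall, behind the stand; bystander. Origin under its middle.
- spice_jar: Spice jar with a dark cap, 41 mm wide, 105 mm tall, behind the stand; bystander. Origin under its middle.

How it is judged:
On the way, in this order (a step that is already met when the one before it is completed fails the run):
1. the board is lifted past its top notch and the pawl has tipped over backwards (value of joint board above 1.12 rad and value of joint pawl above 0.5 rad), for 0.1 s.
2. the board is down flat and the pawl has tipped back in (value of joint board below 0.09 rad and value of joint pawl below 0.1 rad), for 0.1 s.
At the end, for the whole second after the job is handed in: The board rests, released, on the pawl in the second notch up from flat (0.45 to 0.60 rad, at rest), with the pawl down in the notch (under 0.09 rad) (value of joint board between 0.45 and 0.6 rad and value of joint pawl below 0.09 rad and velocity of joint board between -0.1 and 0.1 rad/s); the robot touches nothing.
It fails at once if the freed board is let fall (with the pawl tipped over it comes down faster than 1.9 rad/s) (value of joint pawl above 0.3 rad and velocity of joint board below -1.9 rad/s).
It fails at once if a bystander is shifted by more than 30 mm (distance of any of mug, jar, mill, spice_jar from where it was at the start of the episode above 0.03 m).
It also fails if it takes over 42 s, if anything falls off the work surface, if the arm or the gripper's body presses on something with over 40 N, if the wrist force passes 120 N, or if a joint passes its speed limit or range.

ROBOT

A 6-joint arm with a two-finger parallel gripper is mounted at the origin on a cart in front of the work surface, level with it; the furniture and walls round the work are solid. World frame = base frame: x ahead of the robot, y to its left, z up, the work surface at z = 0. Lengths are in m, angles in rad, forces in N, time in s.
With the tool pointing down it reaches from about 0.35 to 0.975 m from the base axis. Payload 4.9 kg.
Tool frame: the origin (TCP) lies midway between the tips of the shut fingers; the grasp point (between the pads) lies ctrl.grip_depth behind it (ctrl.grip_depth is the distance from the TCP to the grasp point, in m); z points along the fingers, y is the line along which they close (so a half turn about z gives the same grasp; the last joint's range is limited). The gripper opens to 85 mm and grips with 20 to 120 N. Pads are 22 mm wide; open, the fingers measure 114 mm over their backs; the gripper's body (76 mm by 85 mm) begins 54 mm behind the grasp point. The pads swing forward as they close: fully open they stand 13 mm farther back than shut.
Start: joints at [-1.339, 0.053, 1.613, -0, 1.476, -0.119], TCP at [0.215, -0.587, 0.231] pointing down, gripper open.
Joint ranges: [-3.01, 3.01], [-1.01, 2.22], [0.06, 2.58], [-1.02, 4.17], [0.09, 2.62], [-3.14, 3.14]. Speed limits (rad/s): [2.57, 2.57, 3.14, 3.14, 3.14, 3.14].

INTERFACE

Orientations are given as a rotation vector (axis times angle).
In Python, from station import ctrl, get_image, camera_model gives the robot as it stands. The module is installed in compiled form; this text tells all that it offers.
- The arm moves only by the shell command python3 -m crank 'ROWS' [FORCE]. ROWS is JSON, a list of rows, each a list of 7 numbers: the shift along the tool's x, y, z in mm, then the turn, a rotation vector about the tool's x, y, z in rad, then the opening, from -1 (shut) to 1 (fully open). A call has exactly 10 rows; each row shifts and turns the commanded pose from where the row before left it, along the tool's axes as they then stand; what a row does not reach is not made up. A row lasts 1/12 s, in which the tool goes at most 41.7 mm and 7.16 degrees, less where a joint would pass 70% of its speed; a pose out of reach is approached as far as the arm can. A call with a gripper value outside its range is refused whole. The fingers move at their own pace and stop on an object; FORCE is the grip in N (left out, the last holds). Time passes only in rows, so rows that do not move let the fingers close, or fill a call up. It gives the time, the measured TCP pose, the force, the opening and the grip force at its end, in the units of the state.
- ctrl.get_obs(): the state, without advancing time (a new reading comes with each control period).
- get_image(name): name is "scene" or "top" or "wrist"; returns the picture (420x560x3 uint8, red, green, blue); there is no depth.
- camera_model(name): a dict with "vertical_fov" (degrees; the focal length in pixels is half the picture's height over the tangent of half this angle, whatever the lens; pixels are square), "cx", "cy" (the principal point, pixels), "R" (3x3) and "t" (3): a world point X has camera coordinates R X + t; the wrist camera has in their place "hand_eye" (4x4, takes a point from camera to tool coordinates, whose origin is the TCP and whose axes are the flange's). Camera axes: x right, y down, z forward; pixel columns grow to the right and rows downward; lengths in m; the calibration is good to about 2 mm. A picture is of the moment at which its call begins: read the wrist's pose just before it. camera_model takes no time and is no camera call.
- ctrl.finish_job(): hands the job in; it is judged then, once.
The state is a dict: "t": time; "q": joint angles; "dq": joint speeds; "effort": joint torques, N m; "tool_pos": TCP position; "tool_rot": TCP orientation; "contact_force": force on the tool from outside, world axes, zero at the start; "wrist_torque": the same for the moment, N m; "opening": finger opening in m; "grip_force": force on a finger pad.
Only numpy, scipy, OpenCV 4.12 (cv2) and the standard library are available. Lean on these libraries where they do the work, as an engineer would, in place of code of your own. Each camera call takes 0.05 s, during which the arm holds its last target. There are 200 camera calls.

## Working session

There is one attempt and no reset: what is moved stays moved. The work goes in short steps, Python scripts to look and compute and a shell command to move; the robot and the scene stay as the last step left them, time stands still between calls to the robot, and variables do not carry over. Pictures are saved under pics/ and viewed, at most 10 in all, crops included, and the job is handed in when it is done.

```bash
mkdir -p pics; python3 - <<'E'
from station import ctrl,get_image,camera_model
import cv2
o=ctrl.get_obs();print(o, ctrl.grip_depth)
for n in("scene","top"):
    cv2.imwrite(f"pics/{n}0.png",get_image(n)[:,:,::-1]);print(n,camera_model(n))
print(camera_model("wrist"))
E
```

```text
{'t': 0.0, 'q': array([-1.33899533e+00,  5.33843877e-02,  1.61428108e+00, -4.00960369e-06,
        1.47601709e+00, -1.19036264e-01]), 'dq': array([ 9.49343998e-04, -2.03501958e-03,  1.51519627e-03, -8.52847415e-04,
        2.14235287e-04, -4.40028560e-05]), 'effort': array([-8.44649130e-04, -3.93682659e+01, -3.70179677e+01, -1.46941870e-04,
        7.22139506e-03, -8.47683577e-07]), 'tool_pos': array([ 0.21463663, -0.5863261 ,  0.23005368]), 'tool_rot': array([-3.09132596e+00, -5.47908366e-01,  1.91126577e-04]), 'contact_force': array([0.37747042, 0.26418519, 0.06047482]), 'wrist_torque': array([ 0.05052313, -0.05552668, -0.0265457 ]), 'grip_force': 0.0, 'opening': 0.08554663548404404} 0.0187
scene {'vertical_fov': 48.936327743053646, 'cx': 281.1721452606569, 'cy': 209.0916953720457, 'R': array([[ 0.9998594 ,  0.01672906,  0.00114436],
       [ 0.01120128, -0.61557265, -0.78800053],
       [-0.01247807,  0.78790256, -0.61567349]]), 't': array([-0.55002072,  0.29749105,  0.61101173])}
top {'vertical_fov': 50.454698164419945, 'cx': 278.66414146674015, 'cy': 210.55434609898805, 'R': array([[ 0.00198892, -0.99997014, -0.00746795],
       [-0.99488975, -0.00122483, -0.10095983],
       [ 0.10094766,  0.00763058, -0.99486247]]), 't': array([0.40348292, 0.53067261, 1.10994376])}
{'vertical_fov': 70.93946743615213, 'cx': 280.8586022469966, 'cy': 211.73284926140622, 'hand_eye': array([[ 9.51333703e-04, -9.61499614e-01, -2.74804633e-01,
         7.08635639e-02],
       [ 9.99998810e-01,  1.24843701e-03, -9.06240674e-04,
        -5.85033653e-04],
       [ 1.21442633e-03, -2.74803444e-01,  9.61499658e-01,
        -1.41933894e-01],
       [ 0.00000000e+00,  0.00000000e+00,  0.00000000e+00,
         1.00000000e+00]])}
```

View pics/scene0.png

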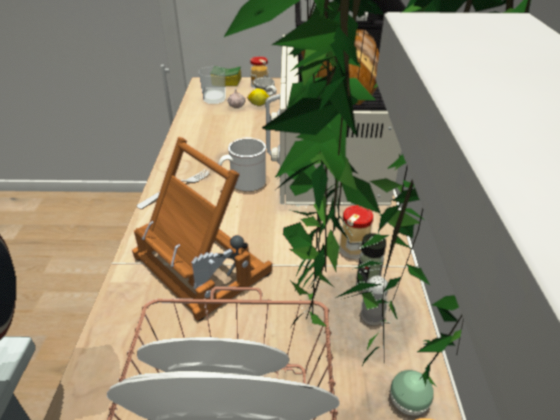

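View pics/top0.png

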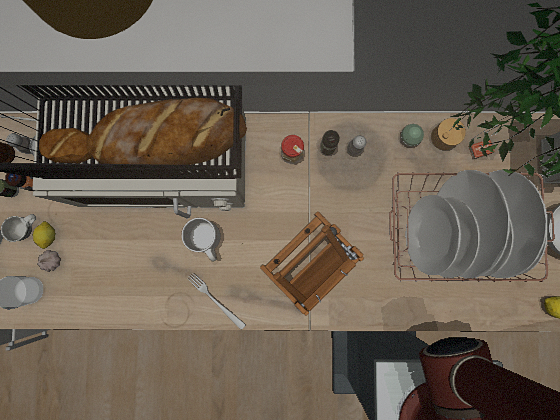

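```bash
python3 - <<'E'
import cv2,numpy as np
s=cv2.imread("pics/scene0.png");t=cv2.imread("pics/top0.png")
a=cv2.resize(s[130:325,120:285],None,fx=2.4,fy=2.4,interpolation=3)
b=cv2.resize(t[200:325,250:375],None,fx=3.2,fy=3.2,interpolation=3)
h=max(a.shape[0],b.shape[0]);P=lambda i:cv2.copyMakeBorder(i,0,h-i.shape[0],0,0,0)
cv2.imwrite("pics/zoom.png",np.hstack([P(a),P(b)]));print(a.shape,b.shape)
E
```

```text
(468, 396, 3) (400, 400, 3)
```

View pics/zoom.png

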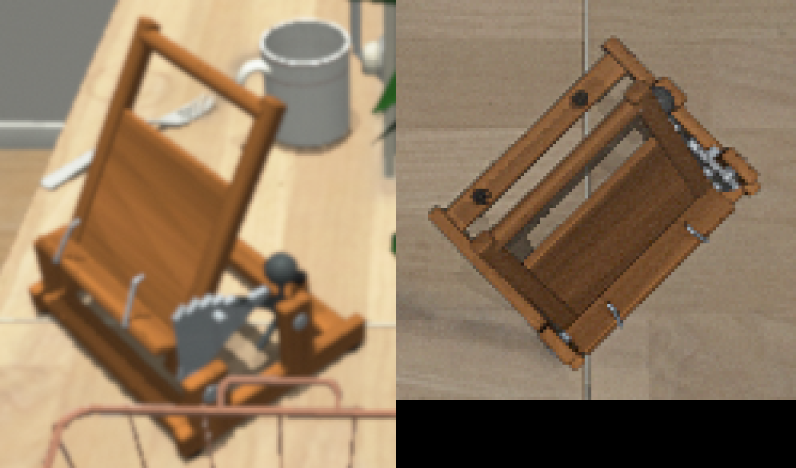

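```bash
cat > h.py <<'E'
import numpy as np
from station import ctrl,get_image,camera_model
def proj(m,X):
    c=m["R"]@np.array(X)+m["t"];f=210/np.tan(np.radians(m["vertical_fov"]/2))
    return np.array([m["cx"]+f*c[0]/c[2],m["cy"]+f*c[1]/c[2]])
def ray(m,u,v,z):
    f=210/np.tan(np.radians(m["vertical_fov"]/2));d=m["R"].T@[(u-m["cx"])/f,(v-m["cy"])/f,1];o=-m["R"].T@m["t"]
    return o+d*(z-o[2])/d[2]
E
python3 - <<'E'
from h import *
from scipy.optimize import least_squares
S,T=camera_model("scene"),camera_model("top")
obs=[(S,"b",(120+281/2.4,130+267/2.4)),(S,"l",(120+148/2.4,130+28/2.4)),(S,"r",(120+268/2.4,130+107/2.4)),
(T,"b",(250+266/3.2,200+96/3.2)),(T,"l",(250+86/3.2,200+245/3.2)),(T,"r",(250+242/3.2,200+93/3.2))]
def pt(p,k):
    x,y,a,th=p
    q={"b":(.079,-.09,.098),"l":(.185*np.cos(th),.071,.05+.185*np.sin(th)),"r":(.185*np.cos(th),-.071,.05+.185*np.sin(th))}[k]
    c,s=np.cos(a),np.sin(a);return [x+c*q[0]-s*q[1],y+s*q[0]+c*q[1],q[2]]
f=lambda p:np.concatenate([proj(m,pt(p,k))-u for m,k,u in obs])
print(proj(T,[.5,0,0]))
for a0 in(0,.7,-.7):
    r=least_squares(f,[.45,0,a0,.8]);print(r.x,r.cost,r.fun.round(1))
    p=r.x
for n,(u,v),z in [("mug",(202,232),.094),("jar",(292,148),.086),("spice",(331,138),.105),("mill",(359,143),.09)]:print(n,ray(T,u,v,z))
for k in"lrb":print(k,pt(p,k))
E
```

```text
[434.0252797  223.31723415]
[0.3545179  0.292492   0.74969864 1.06193135] 9.148692518405605 [ 0.9 -0.3  0.4  0.8  0.3  2.2 -2.8  1.2  0.3 -0.3  0.4  1.4]
[0.35451791 0.292492   0.74969863 1.0619314 ] 9.148692518389671 [ 0.9 -0.3  0.4  0.8  0.3  2.2 -2.8  1.2  0.3 -0.3  0.4  1.4]
[0.35451791 0.29249201 0.74969863 1.06193147] 9.148692518408934 [ 0.9 -0.3  0.4  0.8  0.3  2.2 -2.8  1.2  0.3 -0.3  0.4  1.4]
mug [0.47146149 0.58751923 0.094     ]
jar [0.67878507 0.37141746 0.086     ]
spice [0.69880313 0.27750287 0.105     ]
mill [0.69031646 0.20742842 0.09      ]
l [np.float64(0.37210245116589796), np.float64(0.4058723532686196), np.float64(0.21156014799140466)]
r [np.float64(0.46886383829566475), np.float64(0.3019433680877597), np.float64(0.21156014799140466)]
b [np.float64(0.47366520052412264), np.float64(0.28045356399917654), 0.098]
```

```bash

python3 -m crank '[[0,-28,-22,0,0,0,1],[0,-28,-22,0,0,0,1],[0,-28,-22,0,0,0,1],[0,-28,-22,0,0,0,1],[0,-28,-22,0,0,0,1],[0,-28,-22,0,0,0,1],[32,0,0,0,0,-0.07,1],[32,0,0,0,0,-0.07,1],[32,0,0,0,0,-0.07,1],[32,0,0,0,0,-0.07,1]]'
python3 -m crank '[[32,0,0,0,0,-0.07,1],[32,0,0,0,0,-0.07,1],[32,0,0,0,0,-0.07,1],[32,0,0,0,0,-0.07,1],[32,0,0,0,0,-0.07,1],[32,0,0,0,0,-0.07,1],[32,0,0,0,0,-0.07,1],[32,0,0,0,0,-0.07,1],[32,0,0,0,0,-0.07,1],[32,0,0,0,0,-0.07,1]]'
```

```text
t: 0.93
tool_pos: [0.2724, -0.3722, 0.3631]
tool_rot: [2.985, 0.978, 0.0]
contact_force: [0.2, -0.7, -0.4]
opening: 0.0851
grip_force: 0.0
t: 1.77
tool_pos: [0.4554, -0.1171, 0.3626]
tool_rot: [-2.467, -1.943, 0.001]
contact_force: [1.0, 0.7, 0.3]
opening: 0.0854
grip_force: 0.0
```

```bash

python3 -m crank '[[32,0,0,0,0,-0.07,1],[32,0,0,0,0,-0.07,1],[32,0,0,0,0,-0.07,1],[32,0,0,0,0,-0.07,1],[32,0,0,0,0,-0.07,1],[32,0,0,0,0,-0.07,1],[32,0,0,0,0,-0.07,1],[32,0,0,0,0,-0.07,1],[32,0,0,0,0,-0.07,1],[32,0,0,0,0,-0.07,1]]'
cat >> h.py <<'E'
from scipy.spatial.transform import Rotation as Ro
P=[.3545,.2925,.75,1.05]
def rail(th,r=.185,p=P): return np.array([p[0]+r*np.cos(th)*np.cos(p[2]),p[1]+r*np.cos(th)*np.sin(p[2]),.05+r*np.sin(th)])
def togo(target,yaw):
    o=ctrl.get_obs();A=Ro.from_rotvec(o["tool_rot"])
    y=np.array([np.cos(yaw),np.sin(yaw),0]);z=np.array([0,0,-1.]);B=Ro.from_matrix(np.c_[np.cross(y,z),y,z])
    return o, (A.inv().apply(target-o["tool_pos"])*1e3).round(1),(A.inv()*B).as_rotvec().round(3),(B.inv().apply(target-o["tool_pos"])*1e3).round(1)
E
python3 - <<'E'
from h import *
print(togo(rail(1.05)+[0,0,.07],P[2]),rail(1.05))
E
```

```text
t: 2.6
tool_pos: [0.4309, 0.1954, 0.3626]
tool_rot: [-1.652, -2.672, 0.001]
contact_force: [0.9, 0.8, 1.4]
opening: 0.0857
grip_force: 0.0
({'t': 2.6, 'q': array([ 2.68312784e-01, -3.59081479e-01,  1.76624393e+00,  7.85148362e-05,
        1.73531498e+00, -1.95080544e-01]), 'dq': array([ 0.80946599, -0.00119569,  0.00093988, -0.00175835,  0.00172891,
       -0.0287209 ]), 'effort': array([-4.18124378e+00, -2.32877076e+01, -3.81531966e+01, -1.73077622e-02,
        1.00761715e-01,  2.36797269e-02]), 'tool_pos': array([0.43085738, 0.1954369 , 0.36263821]), 'tool_rot': array([-1.65160899e+00, -2.67163821e+00,  9.35043534e-04]), 'contact_force': array([0.93888485, 0.8167513 , 1.4471458 ]), 'wrist_torque': array([ 0.0630451 , -0.00642412, -0.01702277]), 'grip_force': 0.0, 'opening': 0.08565476576876381}, array([147. ,  63.4,  82.1]), array([-0.001, -0.   , -0.287]), array([123.1, 102.3,  82.2])) [0.42185243 0.35524529 0.2104733 ]
```

```bash

python3 -m crank '[[0,0,0,0,0,-0.07,1],[0,0,0,0,0,-0.07,1],[0,0,0,0,0,-0.07,1],[0,0,0,0,0,-0.06,1],[25,20,0,0,0,0,1],[25,20,0,0,0,0,1],[25,20,0,0,0,0,1],[20,20,0,0,0,0,1],[10,10,0,0,0,0,0.3],[0,0,0,0,0,0,0.3]]'
python3 - <<'E'
from h import *
import cv2
o,a,b,c=togo(rail(1.05)+[0,0,.07],P[2]);print(o["tool_pos"],o["opening"],a,b)
im=get_image("wrist")[:,:,::-1].copy()
m=camera_model("wrist");H=m["hand_eye"];A=Ro.from_rotvec(o["tool_rot"])
m["R"]=(A.as_matrix()@H[:3,:3]).T;m["t"]=-m["R"]@(A.apply(H[:3,3])+o["tool_pos"])
n=np.array([-np.sin(P[2]),np.cos(P[2]),0])
for s in(-.071,0,.071):
    cv2.circle(im,tuple(proj(m,rail(1.05)+n*s).astype(int)),3,(0,255,0),1)
cv2.imwrite("pics/w1.png",im)
E
```

```text
t: 3.43
tool_pos: [0.4282, 0.3341, 0.3622]
tool_rot: [-1.277, -2.869, 0.002]
contact_force: [0.2, -0.4, 0.3]
opening: 0.064
grip_force: 0.0
[0.4281544  0.33413584 0.36220597] 0.06401270044210838 [19.8  9.6 81.7] [-0.002 -0.001 -0.017]
```

View pics/w1.png

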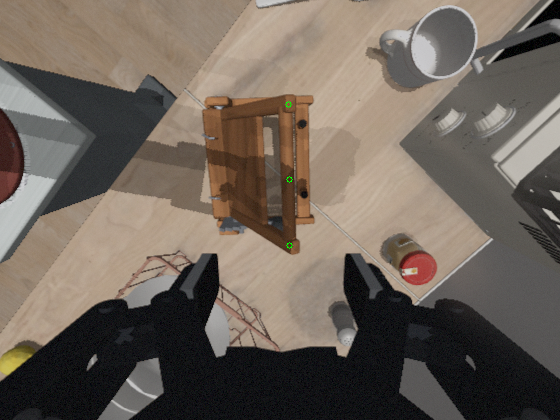

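```bash

python3 -m crank '[[20,9,0,0,0,-0.01,0],[0,0,20,0,0,0,0],[0,0,20,0,0,0,0],[0,0,20,0,0,0,0],[0,0,20,0,0,0,0],[0,0,20,0,0,0,0],[0,0,20,0,0,0,0],[0,0,20,0,0,0,0],[0,0,0,0,0,0,0],[0,0,0,0,0,0,0]]' 25
python3 - <<'E'
from h import *
o,a,b,c=togo(rail(1.05)-[0,0,.018],P[2]);print(a,b)
E
```

```text
t: 4.32
tool_pos: [0.4217, 0.3517, 0.2223]
tool_rot: [-1.269, -2.872, 0.004]
contact_force: [-0.8, 0.0, 0.7]
opening: 0.0426
grip_force: 0.0
[ 2.5  2.6 29.8] [-0.003 -0.    -0.011]
```

```bash

python3 -m crank '[[2,2,15,0,0,-0.01,0],[0,0,15,0,0,0,0],[0,0,0,0,0,0,0],[0,0,0,0,0,0,-0.5],[0,0,0,0,0,0,-0.7],[0,0,0,0,0,0,-0.8],[0,0,0,0,0,0,-0.8],[0,0,0,0,0,0,-0.8],[0,0,0,0,0,0,-0.8],[0,0,0,0,0,0,-0.8]]' 25
python3 - <<'E'
from h import *
import cv2
o,a,b,c=togo(rail(1.05)-[0,0,.018],P[2]);print(a,b)
cv2.imwrite("pics/w2.png",get_image("wrist")[:,:,::-1])
E
```

```text
t: 5.15
tool_pos: [0.4215, 0.3549, 0.1944]
tool_rot: [-1.253, -2.881, 0.005]
contact_force: [-4.2, -4.7, 1.3]
opening: 0.0126
grip_force: 24.3
[0.  0.5 2. ] [-0.003  0.001  0.   ]
```

View pics/w2.png

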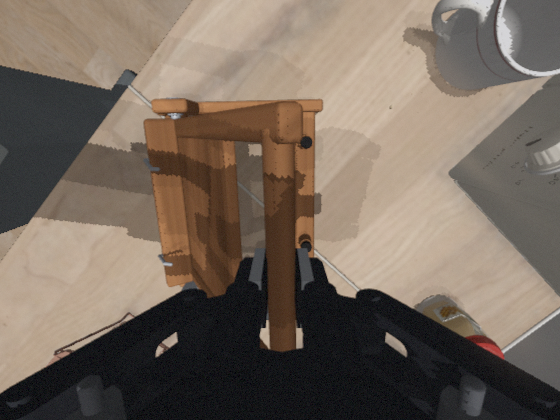

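```bash

python3 -m crank '[[0,-8,-4.4,0,0,0,-0.8],[0,-8.3,-4,0,0,0,-0.8],[0,-8.5,-3.6,0,0,0,-0.8],[0,-8.7,-3.1,0,0,0,-0.8],[0,-8.8,-2.7,0,0,0,-0.8],[0,-9,-2.2,0,0,0,-0.8],[0,-5.4,-1.1,0,0,0,-0.8],[0,0,0,0,0,0,-0.8],[0,0,0,0,0,0,-0.8],[0,0,0,0,0,0,-0.8]]' 25
python3 - <<'E'
from h import *
import cv2
o,a,b,c=togo(rail(1.38)-[0,0,.018],P[2]);print(a,b)
s,w=[get_image(n)[:,:,::-1] for n in("scene","wrist")]
cv2.imwrite("pics/s3.png",np.hstack([cv2.resize(s[110:330,110:300],None,fx=2.1,fy=2.1,interpolation=3),cv2.resize(w,None,fx=.7,fy=1.1)]))
E
```

```text
t: 6.03
tool_pos: [0.3826, 0.3172, 0.2181]
tool_rot: [1.251, 2.875, 0.008]
contact_force: [5.0, -2.6, 3.5]
opening: 0.0127
grip_force: 25.3
[ 1.1 -2.3  4.5] [ 0.007  0.004 -0.   ]
```

View pics/s3.png

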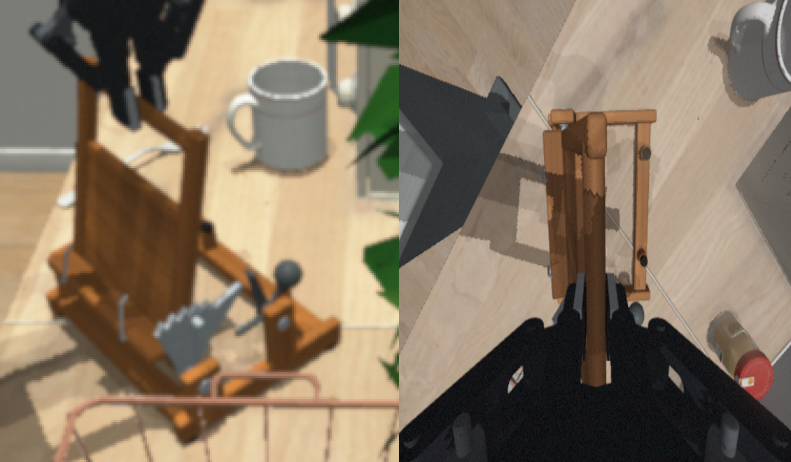

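```bash
python3 -c "
import numpy as np
t=np.append(np.arange(1.38,.04,-.07),0);d=185*np.c_[np.diff(np.cos(t)),-np.diff(np.sin(t))];print(d.round(1).tolist())"
```

```text
[[12.6, 2.9], [12.4, 3.8], [12.1, 4.6], [11.7, 5.5], [11.3, 6.3], [10.9, 7.0], [10.3, 7.8], [9.8, 8.5], [9.2, 9.2], [8.5, 9.8], [7.8, 10.3], [7.0, 10.9], [6.3, 11.3], [5.5, 11.7], [4.6, 12.1], [3.8, 12.4], [2.9, 12.6], [2.0, 12.8], [1.1, 12.9], [0.2, 9.2]]
```

```bash

python3 -m crank '[[0,12.6,2.9,0,0,0,-0.8],[0,12.4,3.8,0,0,0,-0.8],[0,12.1,4.6,0,0,0,-0.8],[0,11.7,5.5,0,0,0,-0.8],[0,11.3,6.3,0,0,0,-0.8],[0,10.9,7,0,0,0,-0.8],[0,10.3,7.8,0,0,0,-0.8],[0,9.8,8.5,0,0,0,-0.8],[0,9.2,9.2,0,0,0,-0.8],[0,0,0,0,0,0,-0.8]]' 25
python3 - <<'E'
from h import *
o,a,b,c=togo(rail(.75)-[0,0,.018],P[2]);print(a,b)
E
```

```text
t: 6.97
tool_pos: [0.4534, 0.3862, 0.1579]
tool_rot: [-1.252, -2.879, 0.0]
contact_force: [-0.3, 1.0, -1.8]
opening: 0.0127
grip_force: 24.9
[-1.2 -0.9 -0.2] [-0.001 -0.002  0.   ]
```

```bash

python3 -m crank '[[0,8.5,9.8,0,0,0,-0.8],[0,7.8,10.3,0,0,0,-0.8],[0,7,10.9,0,0,0,-0.8],[0,6.3,11.3,0,0,0,-0.8],[0,5.5,11.7,0,0,0,-0.8],[0,4.6,12.1,0,0,0,-0.8],[0,3.8,12.4,0,0,0,-0.8],[0,2.9,12.6,0,0,0,-0.8],[0,2,12.8,0,0,0,-0.8],[0,0,0,0,0,0,-0.8]]' 25
python3 -m crank '[[0,1,6,0,0,0,-0.8],[0,0,6,0,0,0,-0.8],[0,0,4,0,0,0,-0.8],[0,0,3,0,0,0,-0.8],[0,0,2,0,0,0,-0.8],[0,0,0,0,0,0,-0.8],[0,0,0,0,0,0,-0.8],[0,0,0,0,0,0,-0.8],[0,0,0,0,0,0,-0.8],[0,0,0,0,0,0,-0.8]]' 25
python3 - <<'E'
from h import *
import cv2
o,a,b,c=togo(rail(0)-[0,0,.018],P[2]);print(a,b)
s,w=[get_image(n)[:,:,::-1] for n in("scene","wrist")]
cv2.imwrite("pics/s4.png",np.hstack([cv2.resize(s[110:330,110:300],None,fx=2.1,fy=2.1,interpolation=3),cv2.resize(w,None,fx=.7,fy=1.1)]))
E
```

```text
t: 7.8
tool_pos: [0.4846, 0.4166, 0.051]
tool_rot: [-1.25, -2.874, 0.015]
contact_force: [-8.0, -1.5, -1.3]
opening: 0.0125
grip_force: 24.7
t: 8.63
tool_pos: [0.4853, 0.4164, 0.0404]
tool_rot: [-1.248, -2.874, 0.023]
contact_force: [-27.9, -19.8, 37.1]
opening: 0.0129
grip_force: 30.1
[-1.5  5.   8.4] [-0.017 -0.002  0.001]
```

View pics/s4.png

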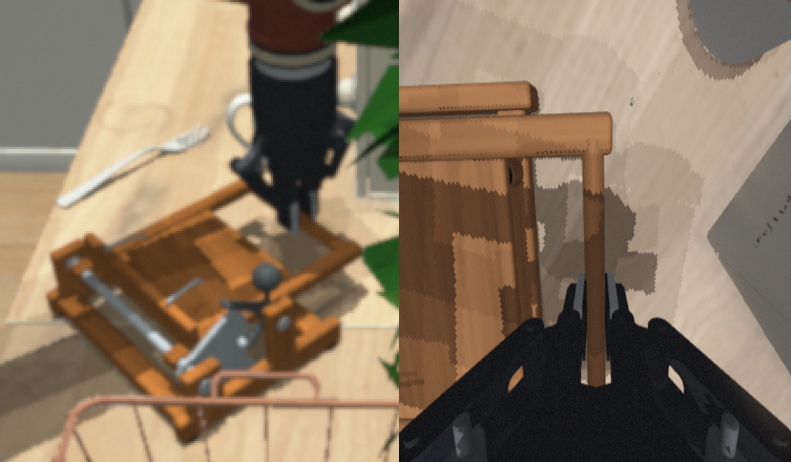

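```bash

python3 -m crank '[[0,-3,-3,0,0,0,-0.8],[0,-2,-3,0,0,0,-0.8],[0,0,-2,0,0,0,-0.8],[0,0,0,0,0,0,-0.8],[0,0,0,0,0,0,-0.8],[0,0,0,0,0,0,-0.3],[0,0,0,0,0,0,-0.2],[0,0,0,0,0,0,-0.2],[0,0,0,0,0,0,-0.2],[0,0,0,0,0,0,-0.2]]' 25
python3 - <<'E'
from h import *
import cv2
o,a,b,c=togo(rail(0)-[0,0,.018],P[2]);print(a,b)
s,w=[get_image(n)[:,:,::-1] for n in("scene","wrist")]
m=camera_model("wrist");H=m["hand_eye"];A=Ro.from_rotvec(o["tool_rot"])
m["R"]=(A.as_matrix()@H[:3,:3]).T;m["t"]=-m["R"]@(A.apply(H[:3,3])+o["tool_pos"])
n=np.array([-np.sin(P[2]),np.cos(P[2]),0]);w=w.copy();s=s.copy()
for q in(-.06,.03,.071):
  for th in(0,.06):
    for mm,im in((m,w),(camera_model("scene"),s)):
      cv2.circle(im,tuple(proj(mm,rail(th)+n*q).round().astype(int)),1,(0,255,0) if th==0 else (255,0,0),-1)
cv2.imwrite("pics/s5.png",np.hstack([cv2.resize(s[110:330,110:300],None,fx=2.1,fy=2.1,interpolation=3),cv2.resize(w,None,fx=.7,fy=1.1)]))
E
```

```text
t: 9.57
tool_pos: [0.4872, 0.4161, 0.0425]
tool_rot: [1.254, 2.88, 0.001]
contact_force: [-1.0, -0.2, -0.4]
opening: 0.0344
grip_force: 0.0
[ 0.   3.7 10.5] [ 0.001  0.    -0.   ]
```

View pics/s5.png

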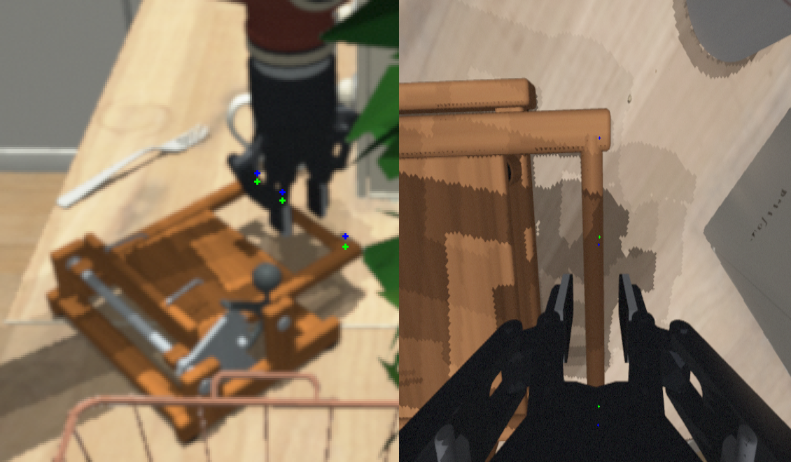

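```bash

python3 -m crank '[[0,0,5,0,0,0,-0.2],[0,0,5,0,0,0,-0.2],[0,0,0,0,0,0,-0.5],[0,0,0,0,0,0,-0.8],[0,0,0,0,0,0,-0.8],[0,0,0,0,0,0,-0.8],[0,0,0,0,0,0,-0.8],[0,0,0,0,0,0,-0.8],[0,0,0,0,0,0,-0.8],[0,0,0,0,0,0,-0.8]]' 25
python3 -m crank '[[0,-0.3,-11.1,0,0,0,-0.8],[0,-1,-11.1,0,0,0,-0.8],[0,-1.7,-11,0,0,0,-0.8],[0,-2.3,-10.8,0,0,0,-0.8],[0,-3,-10.7,0,0,0,-0.8],[0,-3.6,-10.5,0,0,0,-0.8],[0,-4.3,-10.3,0,0,0,-0.8],[0,-4.9,-10,0,0,0,-0.8],[0,0,0,0,0,0,-0.8],[0,0,0,0,0,0,-0.8]]' 25
python3 - <<'E'
from h import *
P[0]-=.0029;P[1]-=.0027
for th in(.48,.6):
    o,a,b,c=togo(rail(th)-[0,0,.018],P[2]);print(a,b)
E
```

```text
t: 10.5
tool_pos: [0.4858, 0.4155, 0.0314]
tool_rot: [-1.253, -2.88, 0.003]
contact_force: [-2.1, -3.1, -2.0]
opening: 0.0133
grip_force: 24.4
t: 11.33
tool_pos: [0.4711, 0.4011, 0.1188]
tool_rot: [1.253, 2.88, 0.001]
contact_force: [-1.0, -5.3, -4.5]
opening: 0.0131
grip_force: 25.0
[-0.   0.8  1.4] [ 0.001  0.001 -0.   ]
[ -0.  -10.6 -17.6] [ 0.001  0.001 -0.   ]
```

```bash

python3 -m crank '[[0,-5.5,-9,0,0,0,-0.8],[0,-5,-8.5,0,0,0,-0.8],[0,0,0,0,0,0,-0.8],[0,0,0,0,0,0,-0.8],[0,0,0,0,0,0,-0.8],[0,2,3,0,0,0,-0.8],[0,2,3,0,0,0,-0.8],[0,2,3,0,0,0,-0.8],[0,0,0,0,0,0,-0.8],[0,0,0,0,0,0,-0.8]]' 25
python3 - <<'E'
from h import *
P[0]-=.0029;P[1]-=.0027
o,a,b,c=togo(rail(.52)-[0,0,.018],P[2]);print(a,b)
E
```

```text
t: 12.17
tool_pos: [0.4684, 0.3987, 0.1262]
tool_rot: [1.253, 2.88, 0.001]
contact_force: [3.1, -5.6, -0.8]
opening: 0.0128
grip_force: 25.3
[-0.   0.9  2.3] [0.001 0.001 0.   ]
```

Lower a touch more, release, then retreat straight up.

```bash

python3 -m crank '[[0,1,2,0,0,0,-0.8],[0,1,1,0,0,0,-0.8],[0,0,0,0,0,0,-0.8],[0,0,0,0,0,0,-0.8],[0,0,0,0,0,0,-0.5],[0,0,0,0,0,0,-0.2],[0,0,0,0,0,0,0],[0,0,0,0,0,0,0],[0,0,0,0,0,0,0],[0,0,0,0,0,0,0]]' 25
python3 -m crank '[[0,0,-10,0,0,0,0],[0,0,-15,0,0,0,0],[0,0,-20,0,0,0,0],[0,0,-20,0,0,0,0],[0,0,-25,0,0,0,0],[0,0,-25,0,0,0,0],[0,0,-20,0,0,0,0],[0,0,0,0,0,0,0],[0,0,0,0,0,0,0],[0,0,0,0,0,0,0]]'
python3 - <<'E'
from h import *
import cv2
o=ctrl.get_obs();P[0]-=.0029;P[1]-=.0027
s,w=[get_image(n)[:,:,::-1].copy() for n in("scene","wrist")]
m=camera_model("wrist");H=m["hand_eye"];A=Ro.from_rotvec(o["tool_rot"])
m["R"]=(A.as_matrix()@H[:3,:3]).T;m["t"]=-m["R"]@(A.apply(H[:3,3])+o["tool_pos"])
n=np.array([-np.sin(P[2]),np.cos(P[2]),0])
for q in(-.06,.03,.071):
  for th,c in((.52,(0,255,0)),(.35,(255,0,0)),(.7,(0,0,255))):
    for mm,im in((m,w),(camera_model("scene"),s)):
      cv2.circle(im,tuple(proj(mm,rail(th,p=P)+n*q).round().astype(int)),1,c,-1)
cv2.imwrite("pics/s6.png",np.hstack([cv2.resize(s[110:330,110:300],None,fx=2.1,fy=2.1,interpolation=3),cv2.resize(w,None,fx=.7,fy=1.1)]))
E
```

```text
t: 13.0
tool_pos: [0.4692, 0.4002, 0.123]
tool_rot: [-1.253, -2.881, -0.001]
contact_force: [-1.2, 0.1, -0.0]
opening: 0.0425
grip_force: 0.0
t: 13.83
tool_pos: [0.4689, 0.3997, 0.2572]
tool_rot: [-1.253, -2.88, 0.001]
contact_force: [0.7, 0.1, -1.0]
opening: 0.043
grip_force: 0.0
```

View pics/s6.png

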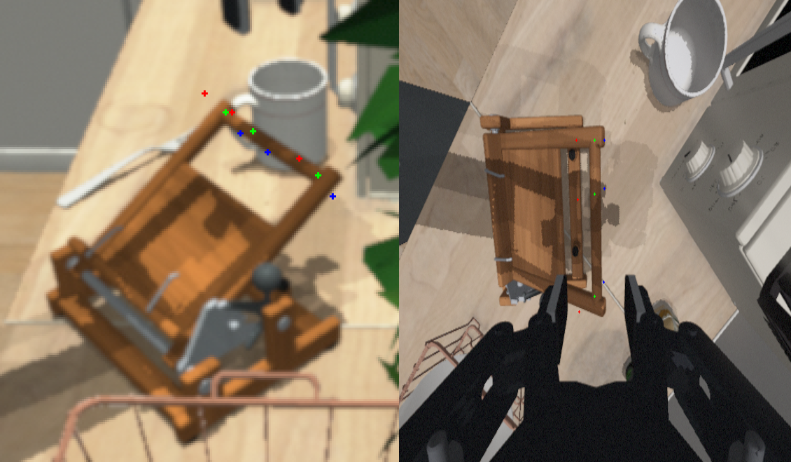

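The board rests on the green (0.52 rad) markers in both views. The rail's right end is at about (320,175) in the crop, the pawl ball is leaning in at (266,277), and the gripper is clear. I'm handing it in.

```bash
python3 -c "
from station import ctrl
print(ctrl.finish_job())"
```

```text
the job is handed in; nothing more can be done
None
```

The job is handed in at about 14 s: the board was lifted until the pawl tipped over, brought down flat under control, and now rests released in the second notch (about 0.52 rad by the cameras), with the pawl in and the gripper clear; no judging result was returned.

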